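# Shift the jar mill into the yellow gear

## Task

The jar mill stands stopped in its red gear. Push its gear lever with your fingertips, without gripping or forcing it, out of that gear and along the H-shaped gate fully home into the gear marked with the yellow disc, without running it into any other gear on the way. Leave the lever there and do not disturb the jars on the rollers or the things standing around the mill.

Things in the scene. Friction and masses are not known exactly. Their poses are not given: they have to be found in the camera images.
- mill: Bench jar mill, bolted down: grey gear head 240 (x) x 160 (y) x 115 mm high, motor behind it, roller bed with two jars running to its right (-y) out to 400 mm, jar tops 201 mm above the bench. Origin on the bench under the middle of the gear head; own x points from its front panel to its back (away from the robot), y to the left seen from the front, z up
- gate_mid (a point): Middle of the gear gate, 121 mm above the mill's origin, on the top face of an aluminium plate 140 (x) x 100 (y) mm. H cut-out, lanes 16 mm wide: columns at y = +22 (left) and -22 mm (right), 80 mm long in x, joined only by a cross lane (neutral) at x = 0. Its four ends are the gears. Metal tongues with rounded 6 mm corners stand between the columns
- shift_lever: Gear lever: black ball knob 40 mm across on an 11 mm steel stem out of the gate; this point is the ball's centre, 180 mm from the stem's pivot, which lies 28 mm above the mill's origin. In the mill's frame the ball's centre is at x = 180 sin(gear_fore), y = 180 sin(gear_side) cos(gear_fore), z = 28 + 180 cos(gear_fore) cos(gear_side) mm: 208 high in neutral, about 195 in a gear
- gear_fore (a joint): Fore-and-aft angle of the lever, rad: 0 in the cross lane (neutral), +0.30 fully home in a far (mill +x) gear, -0.30 in a near gear, on a soft stop that gives to 0.33 under about 12 N. Pushed sideways it passes only within 0.03 of 0 (corners guide it from 0.05). Friction holds it; about 3 N at the knob moves it. Starts in the near left gear, -0.25 to -0.295
- gear_side (a joint): sideways angle of the lever, rad: positive to the left (mill +y), 0.21 to 0.26 in the left column, -0.21 to -0.26 in the right column, end stops at +-0.262. Friction holds it; about 2 to 3 N at the knob moves it
- disc_yellow: Yellow disc, 20 mm across, 3 mm thick, fixed on the gate plate beyond the end of one slot, at (+-54, +-29) mm from the gate's middle in the mill's frame: it marks the gear to be engaged. Origin under its middle. It can be at the far left, far right or near right slot
- disc_red: Red disc, the same size, at the near left slot: the gear the lever starts in
- disc_blue: Blue disc, the same size, at another slot
- disc_green: Green disc, the same size, at another slot
- jar_a: White milling jar with a red lid, 110 mm diameter, 118 mm long, lying loose on the rollers next to the gear head; origin at its middle, its axis along the mill's y. Leave alone
- jar_b: The same, the outer jar on the rollers. Leave alone
- bottle_a: Square white reagent bottle with a red cap, 62 x 62 x 124 mm, standing loose left of the mill; origin at its foot. Leave alone
- bottle_b: The same, standing farther left. Leave alone
- beaker: Empty glass beaker, 80 mm across, 95 mm high, standing loose left of the mill near its front; origin at its foot. Leave alone
- marker: White marker pen with a teal end, 17 mm thick, 129 mm long, lying loose on the gear head's top behind the gate plate; origin under its middle. Leave alone
- pen_cap: Teal pen cap, 21 mm across, 34 mm high, standing left of the beaker; origin at its foot. Leave alone

How it is judged (in metres and radians):
At the end, for the whole second after the job is handed in: The lever stands at rest in the slot with the yellow disc, at least 0.25 rad fore or aft of neutral (the soft end stop begins at 0.30, so the knob is within about 9 mm of it) and at least 0.18 rad to that slot's side (((x of disc_yellow in the frame of mill above 0 m and y of disc_yellow in the frame of mill above 0 m and value of joint gear_fore above 0.25 rad and value of joint gear_side above 0.18 rad) or (x of disc_yellow in the frame of mill above 0 m and y of disc_yellow in the frame of mill below 0 m and value of joint gear_fore above 0.25 rad and value of joint gear_side below -0.18 rad) or (x of disc_yellow in the frame of mill below 0 m and y of disc_yellow in the frame of mill below 0 m and value of joint gear_fore below -0.25 rad and value of joint gear_side below -0.18 rad)) and velocity of joint gear_fore between -0.05 and 0.05 rad/s and velocity of joint gear_side between -0.05 and 0.05 rad/s); the robot touches nothing.
It fails at once if the lever is pushed into a gear other than the yellow one (or the red one it starts in) ((value of joint gear_fore above 0.17 rad and value of joint gear_side above 0.12 rad and not (x of disc_yellow in the frame of mill above 0 m and y of disc_yellow in the frame of mill above 0 m)) or (value of joint gear_fore above 0.17 rad and value of joint gear_side below -0.12 rad and not (x of disc_yellow in the frame of mill above 0 m and y of disc_yellow in the frame of mill below 0 m)) or (value of joint gear_fore below -0.17 rad and value of joint gear_side below -0.12 rad and not (x of disc_yellow in the frame of mill below 0 m and y of disc_yellow in the frame of mill below 0 m))).
It fails at once if the lever is forced sideways through the metal between the slots instead of along the cross lane ((value of joint gear_fore above 0.13 rad or value of joint gear_fore below -0.13 rad) and value of joint gear_side between -0.12 and 0.12 rad).
It fails at once if the lever is gripped or forced: more than 40 N between fingers and lever (contact force between shift_lever and the fingers above 40 N).
It fails at once if a jar, bottle, the beaker, marker or cap is moved or lifted by more than 15 mm (distance of any of jar_a, jar_b, bottle_a, bottle_b, beaker, marker, pen_cap from where it was at the start of the episode above 0.015 m).
It also fails if it takes over 67 s, if anything falls off the work surface, if the arm or the gripper's body presses on something with over 40 N, if the wrist force passes 120 N, or if a joint passes its speed limit or range.

## Robot

A 6-joint arm with a two-finger parallel gripper is mounted at the origin on the work surface. World frame = base frame: x ahead of the robot, y to its left, z up, the work surface at z = 0. Lengths are in mm, angles in rad, forces in N, time in s.
With the tool pointing down it reaches from about 350 to 975 mm from the base axis. Payload 7.1 kg.
Tool frame: the origin (TCP) lies at the very end of the fingers, on their centre line; the grasp point (between the pads) lies 19 mm behind it; z points along the fingers, y is the line along which they close (so a half turn about z gives the same grasp; the last joint's range is limited). The gripper opens to 88 mm and grips with 3 to 60 N. Pads are 20 mm wide; open, the fingers measure 115 mm over their backs; the gripper's body (75 mm by 178 mm) begins 61 mm behind the grasp point.
Start: joints at [1.176, 0.423, 1.63, -0, 1.089, -0.019], TCP at [229.353, 581.379, 222.675] pointing down, gripper open.
Joint ranges: [-3, 3], [-0.9, 2.11], [0.09, 2.58], [-1.31, 4.45], [0.11, 2.69], [-2.54, 2.54]. Speed limits (rad/s): [2.39, 2.39, 3.01, 3.14, 3.14, 3.14].

## Interface

Orientations are given as a rotation vector (axis times angle).
In Python, from workcell import get_obs, get_image, job, models gives the robot as it stands.
- The arm moves only by the tool jog_arm, never from a script. Its argument "increments" is one flat list of numbers, 7 for each row, row after row: the turn, a rotation vector about the tool's x, y, z in degrees, then the shift along the tool's x, y, z in mm, then the opening in per cent of the stroke, from 0 (shut) to 100 (fully open). A call has 1 to 12 rows; each row shifts and turns the commanded pose from where the row before left it, along the tool's axes as they then stand; what a row does not reach is not made up. A row lasts 1/8 s, in which the tool goes at most 62.5 mm and 10.7 degrees, less where a joint would pass 70% of its speed; a pose out of reach is approached as far as the arm can. A call is refused whole if a number of a shift passes 62.5 or a number of a turn 10.7, either way. A call with a gripper value outside its range is refused whole. The fingers move at their own pace and stop on an object; the grip force is fixed at half the most. Time passes only in rows, so rows that do not move let the fingers close. It gives the time, the measured TCP pose, the force, the opening and the grip force at its end, in the units of the state.
- get_obs(): the state, without advancing time (a new reading comes with each control period).
- get_image(name): name is "scene" or "top" or "wrist"; returns a dict with "pixels" (420x560x3 uint8, blue, green, red), "depth" (420x560 float32, mm along the optical axis (not along the pixel's ray), 0 where there is no reading), "fx", "fy", "cx", "cy" (pixels), "cam_to_world" (4x4, takes a point from camera to world coordinates); the wrist camera has in their place "tool_from_camera" (4x4, takes a point from camera to tool coordinates, whose origin is the TCP and whose axes are the flange's). Camera axes: x right, y up, looking along -z (the intrinsics and any distortion apply to the point x, -y, -z); pixel columns grow to the right and rows downward; lengths in mm; the calibration is good to about 2 mm. A picture is of the moment at which its call begins: read the wrist's pose just before it.
- job.close_job(): hands the job in; it is judged then, once.
Trained networks look in the newest picture that a camera, given by its name, has taken for a name from the list of things; names that differ only in an ending like _2 or _b are one class to them, and where a whole thing is asked for, a point or a joint stands for the part that bears it (a point fixed in the world has none). Each returns a list of dicts, best first, with "p" (0 to 1); they miss things now and then, are a little off and sometimes report something else, mostly with a low value. They report only what shows in the picture. A call takes as long as a camera call.
- models.look_for(target, camera): "centre" ([x, y, z] in mm, in world coordinates, good to about 4 mm: the middle of the surface that is visible of it).
- models.regions_of(target, camera): "region" (420x560 bool, what is visible of it).
The state is a dict: "t": time; "qpos": joint angles; "qvel": joint speeds; "joint_torque": joint torques, N m; "ee_pos": TCP position; "orientation": TCP orientation; "ft_force": force on the tool from outside, world axes, zero at the start; "moment": the same for the moment, N m; "width": finger opening in mm; "grasp_force": force on a finger pad.
Only numpy, scipy, OpenCV 4.12 (cv2) and the standard library are available. Lean on these libraries where they do the work, as an engineer would, in place of code of your own. Each camera call takes 0.05 s, during which the arm holds its last target. There are 200 camera calls.

## Working session

There is one attempt and no reset: what is moved stays moved. The work goes in short steps, Python scripts to look and compute and a tool call to move; the robot and the scene stay as the last step left them, time stands still between calls to the robot, and variables do not carry over. Pictures are saved under pics/ and viewed, at most 10 in all, crops included, and the job is handed in when it is done.

Besides the shell and the picture viewer there is one more tool, called after "Call:" by a JSON object that holds its "name" and its "arguments", one argument or row to a line. jog_arm: Moves the arm, as the interface text tells. Its arguments: {"type":"object","properties":{"increments":{"type":"array"}},"required":["increments"]}

```bash
mkdir -p pics; cat > h.py <<'E'
import numpy as np, cv2
from workcell import get_obs, get_image, job, models
def pts(im):
    d=im["depth"]; v,u=np.mgrid[:d.shape[0],:d.shape[1]]
    P=np.stack([(u-im["cx"])/im["fx"]*d,-(v-im["cy"])/im["fy"]*d,-d,np.ones_like(d)],-1)
    return P@im["cam_to_world"].T
E
python3 - <<'E'
from h import *
o=get_obs(); print(o["t"],o["ee_pos"],o["orientation"],o["width"])
for c in("scene","top"):
    im=get_image(c); cv2.imwrite(f"pics/{c}1.png",im["pixels"]); 
    for t in["shift_lever","disc_yellow","disc_red","disc_blue","disc_green","mill","jar_a","bottle_a","beaker","marker","pen_cap"]:
        print(c,t,[(np.round(r["centre"]).tolist(),round(r["p"],2)) for r in models.look_for(t,c)][:3])
E
```

```text
0.0 [229.12678679 580.86365563 221.88223469] [-5.86752795e-01 -3.08598595e+00  2.47856917e-03] 87.67355851316324
scene shift_lever [([553.0, 46.0, 199.0], 0.79)]
scene disc_yellow [([514.0, -10.0, 124.0], 0.38)]
scene disc_red []
scene disc_blue [([670.0, -12.0, 132.0], 0.18)]
scene disc_green [([637.0, 20.0, 127.0], 0.54), ([541.0, -304.0, 179.0], 0.21)]
scene mill [([603.0, -132.0, 97.0], 0.85), ([742.0, 228.0, 74.0], 0.74), ([591.0, 146.0, 67.0], 0.58)]
scene jar_a [([543.0, -304.0, 182.0], 0.62), ([574.0, -162.0, 184.0], 0.59)]
scene bottle_a [([721.0, 112.0, 75.0], 0.93), ([742.0, 226.0, 79.0], 0.74)]
scene beaker [([591.0, 147.0, 65.0], 0.76)]
scene marker [([669.0, -12.0, 134.0], 0.91)]
scene pen_cap [([596.0, 288.0, 26.0], 0.6), ([514.0, -13.0, 125.0], 0.34)]
top shift_lever [([539.0, 51.0, 213.0], 0.56), ([714.0, 234.0, 84.0], 0.55)]
top disc_yellow [([514.0, -10.0, 122.0], 0.58), ([589.0, 286.0, 32.0], 0.44)]
top disc_red []
top disc_blue []
top disc_green [([636.0, 23.0, 125.0], 0.4), ([500.0, -293.0, 190.0], 0.16)]
top mill [([552.0, -79.0, 110.0], 0.93)]
top jar_a [([528.0, -151.0, 187.0], 0.63), ([501.0, -291.0, 190.0], 0.56)]
top bottle_a [([711.0, 236.0, 85.0], 0.9), ([691.0, 120.0, 82.0], 0.77)]
top beaker [([590.0, 158.0, 18.0], 0.86)]
top marker [([689.0, 120.0, 85.0], 0.7), ([668.0, -6.0, 129.0], 0.55), ([514.0, -12.0, 125.0], 0.15)]
top pen_cap []
```

View pics/scene1.png

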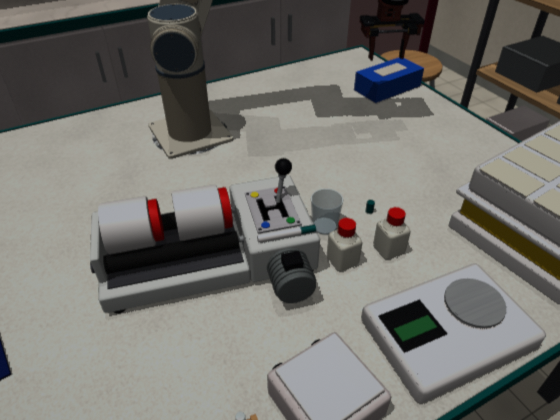

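View pics/top1.png

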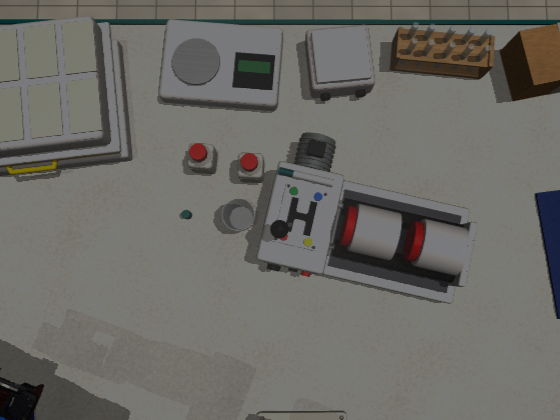

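The scene view shows the knob (284,166) over the gate. In the top view yellow is at (308,242), which is near right. Green is far left (294,190), blue far right (318,197), and red is hidden under the knob (279,229). Next I measure the mill's pose from the discs and fit a sphere for the knob.

```bash
cat >> h.py <<'E'
def disc(im,P,col):
    h=cv2.cvtColor(im["pixels"],cv2.COLOR_BGR2HSV); H,S,V=cv2.split(h)
    lo,hi={"y":(20,34),"g":(45,80),"b":(105,130)}[col]
    m=(H>=lo)&(H<=hi)&(S>110)&(V>60)&(P[...,2]>108)&(P[...,2]<140)&(P[...,0]>430)&(P[...,0]<720)&(abs(P[...,1])<100)
    return P[m][:,:3].mean(0) if m.any() else None, int(m.sum())
def knob(im,P,c):
    m=(np.linalg.norm(P[...,:3]-c,axis=-1)<45)&(P[...,2]>165)&(im["pixels"].max(-1)<110)&(im["depth"]>0)
    Q=P[m][:,:3]; x=np.array(c,float)
    from scipy.optimize import least_squares
    r=least_squares(lambda s:np.linalg.norm(Q-s,axis=1)-20,x-[0,0,8],loss="soft_l1")
    return r.x,len(Q),np.sqrt(np.mean(r.fun**2))
M0=[[-54,-29],[54,29],[54,-29]]
def pose(D):
    A=np.array(M0,float);B=np.array([d[:2] for d in D]);a=A-A.mean(0);b=B-B.mean(0)
    th=np.arctan2((a[:,0]*b[:,1]-a[:,1]*b[:,0]).sum(),(a*b).sum());R=np.array([[np.cos(th),-np.sin(th)],[np.sin(th),np.cos(th)]])
    o=B.mean(0)-R@A.mean(0); return o,th,R,np.linalg.norm(B-(A@R.T+o),axis=1)
E
python3 - <<'E'
from h import *
for c,k in(("scene",[553,46,199]),("top",[539,51,213])):
    im=get_image(c);P=pts(im)
    D=[disc(im,P,x) for x in "ygb"]; print(c,[(d[0].round(1),d[1]) for d in D])
    o,th,R,e=pose([d[0] for d in D]); print("origin",o.round(1),"yaw deg",np.degrees(th).round(2),e.round(1))
    s,n,r=knob(im,P,k); print("knob",s.round(1),n,r.round(2),"mill",(R.T@(s[:2]-o)).round(1))
E
```

```text
scene [(array([516.4, -14.5, 125.2]), 34), (array([634.3,  17.2, 124.9]), 35), (array([620.6, -38.9, 125.1]), 45)]
origin [575.2   1.5] yaw deg -13.27 [0.5 0.1 0.5]
knob [538.   51.1 197.7] 275 3.52 mill [-47.5  39.7]
top [(array([513.9, -13.2, 123.9]), 53), (array([632. ,  18.6, 124.1]), 49), (array([618.5, -37.6, 124.2]), 49)]
origin [572.8   2.8] yaw deg -13.2 [0.3 0.1 0.3]
knob [537.8  52.2 197.3] 264 1.39 mill [-45.4  40.1]
```

Mill origin is about (574, 2), yaw -13.2°, and the knob is at mill (-46.5, 40, 197.5), so fore ≈ -0.26 and side ≈ 0.23, which fits the given ranges. Target is near right. I'll turn the tool to the mill's axes, shut the fingers and go to the near side of the knob.

Call:
{"name": "jog_arm", "arguments": {
  "increments": [0,0,-8.3,0,0,0,0,0,0,0,-34,-40,0,0,0,0,0,-34,-40,0,0,0,0,0,-34,-40,0,0,0,0,0,-34,-40,0,0,0,0,0,-34,-40,0,0,0,0,0,-34,-40,0,0,0,0,0,-34,-40,0,0,0,0,0,-34,-40,0,0,0,0,0,-34,-40,0,0,0,0,0,-34,-42,0,0,0,0,0,-34,-42,0,0]
}}

```text
t: 2.8
ee_pos: [492.5, 61.9, 223.0]
orientation: [0.362, 3.12, 0.0]
ft_force: [-0.3, 0.4, -0.5]
width: 0.5
grasp_force: 0.0
```

```bash
cat >> h.py <<'E'
O=np.array([574.,2.2]);T=np.radians(-13.2);RM=np.array([[np.cos(T),-np.sin(T)],[np.sin(T),np.cos(T)]])
def state():
    from scipy.spatial.transform import Rotation
    o=get_obs();R=Rotation.from_rotvec(o["orientation"]).as_matrix()
    print("t",o["t"],"tcp mill",(RM.T@(o["ee_pos"][:2]-O)).round(1),"z",o["ee_pos"][2].round(1),"w",round(o["width"],1),"F mill",(RM.T@o["ft_force"][:2]).round(1),"x,y head",np.degrees(np.arctan2(R[1,:2],R[0,:2])).round(1),"tilt",R[:,2].round(3))
E
python3 -c "
from h import *
state()"
```

```text
t 2.8 tcp mill [-92.9  39.5] z 223.0 w 0.5 F mill [-0.4  0.3] x,y head [166.8  76.8] tilt [ 0.001  0.    -1.   ]
```

Call:
{"name": "jog_arm", "arguments": {
  "increments": [0,0,0,0,0,19,0,0,0,0,0,0,19,0,0,0,0,-5,0,0,0,0,0,0,-5,0,0,0,0,0,0,-5,0,0,0,0,0,0,-5,0,0,0]
}}

```text
t: 3.55
ee_pos: [511.3, 59.2, 185.2]
orientation: [-0.362, -3.12, -0.0]
ft_force: [-4.0, 2.1, 3.5]
width: 0.6
grasp_force: 2.3
```

Call:
{"name": "jog_arm", "arguments": {
  "increments": [0,0,0,-4,0,0,0,0,0,0,-4,0,0,0,0,0,0,-4,0,0,0,0,0,0,-4,0,0,0]
}}

```text
t: 4.05
ee_pos: [527.1, 55.3, 184.7]
orientation: [-0.362, -3.121, -0.0]
ft_force: [-4.2, 2.0, 3.3]
width: 0.3
grasp_force: 2.1
```

```bash
python3 -c "
from h import *
state()
for c in('scene','top'):
    im=get_image(c);P=pts(im)
    cv2.imwrite(f'pics/{c}2.png',cv2.resize(im['pixels'][120:270,200:360],None,fx=4,fy=4))
    for r in models.look_for('shift_lever',c):
        s,n,e=knob(im,P,r['centre']);print(c,round(r['p'],2),s.round(1),n,e.round(2),(RM.T@(s[:2]-O)).round(1))"
```

```text
t 4.05 tcp mill [-57.8  41. ] z 184.7 w 0.3 F mill [-4.5  1. ] x,y head [166.8  76.8] tilt [-0.  0. -1.]
scene 0.75 [553.2  48.2 202.7] 371 5.83 [-30.7  40. ]
top 0.57 [590.7 177.   53.2] 0 nan [-23.7 174. ]
top 0.31 [666.3  -6.1 123.6] 0 nan [91.8 13. ]
  return _methods._mean(a, axis=axis, dtype=dtype,
  ret = ret.dtype.type(ret / rcount)
```

Call:
{"name": "jog_arm", "arguments": {
  "increments": [0,0,0,-4,0,0,0,0,0,0,-4,0,0,0,0,0,0,-4,0,0,0,0,0,0,-4,0,0,0,0,0,0,-4,0,0,0,0,0,0,-4,0,0,0,0,0,0,-2,0,0,0]
}}

```text
t: 5.12
ee_pos: [552.5, 49.3, 184.7]
orientation: [0.362, 3.121, -0.0]
ft_force: [-3.4, 1.3, 3.0]
width: 0.5
grasp_force: 1.7
```

```bash
python3 -W ignore -c "
from h import *
state()
for c in('scene','top'):
    im=get_image(c);P=pts(im)
    cv2.imwrite(f'pics/{c}3.png',cv2.resize(im['pixels'][120:270,200:360],None,fx=4,fy=4))
    print(np.linalg.inv(im['cam_to_world'])[:3].round(2).tolist(),im['fx'],im['cx'],im['cy'])
    for r in models.look_for('shift_lever',c):
        s,n,e=knob(im,P,r['centre']);print(c,round(r['p'],2),s.round(1),n,e.round(2),(RM.T@(s[:2]-O)).round(1))"
```

```text
t 5.125 tcp mill [-31.7  40.9] z 184.7 w 0.5 F mill [-3.6  0.4] x,y head [166.8  76.8] tilt [ 0. -0. -1.]
[[0.48, 0.88, 0.0, -296.63], [-0.58, 0.32, 0.75, 245.17], [0.66, -0.36, 0.66, -1548.7]] 472.7763899053303 280.6349913770123 207.97369450502535
scene 0.81 [577.9  42.5 205.9] 408 7.04 [-5.4 40.1]
scene 0.35 [720.8 108.2  69. ] 0 nan [118.7 136.7]
[[-0.0, -1.0, 0.01, 28.52], [0.99, -0.0, 0.11, -590.93], [-0.11, 0.01, 0.99, -1256.34]] 519.1304524125522 289.7658887130331 212.54367454214463
```

View pics/scene3.png

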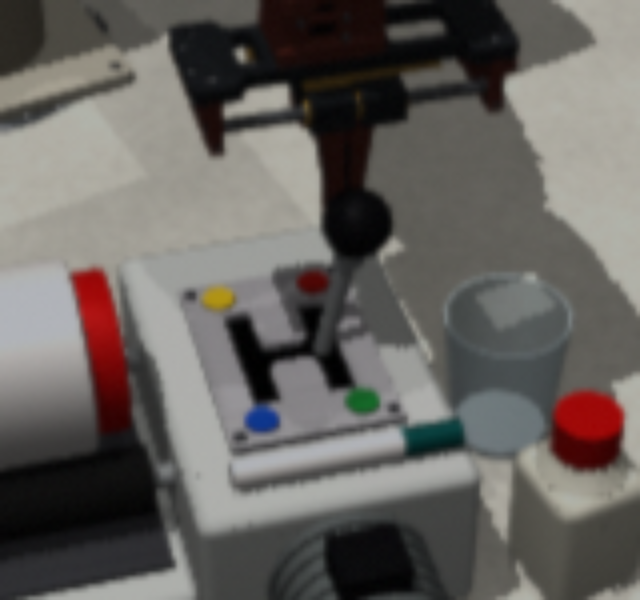

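The crop shows yellow at (218,297) near right, and the stem at (325,345), almost level with the cross lane. The knob's centre is at crop (357,224), which is full-image (289.3,176). I'll refine gear_fore from that.

```bash
cat >> h.py <<'E'
def proj(im,p):
    q=np.linalg.inv(im["cam_to_world"])@np.append(p,1); return np.array([im["cx"]+im["fx"]*q[0]/-q[2],im["cy"]-im["fy"]*q[1]/-q[2]])
def ball(f,s):
    m=180*np.array([np.sin(f),np.sin(s)*np.cos(f),np.cos(f)*np.cos(s)]); return np.r_[O+RM@m[:2],28+m[2]]
def lever(im,g):
    # knob = neutral-coloured dark pixels; circle by largest blob near guess (f,s)
    from scipy.optimize import least_squares
    px=im["pixels"].astype(int);g0=proj(im,ball(*g));v,u=np.mgrid[:420,:560]
    m=(px.max(-1)<75)&(px.max(-1)-px.min(-1)<14)&(np.hypot(u-g0[0],v-g0[1])<18)
    k=cv2.morphologyEx(m.astype(np.uint8),cv2.MORPH_OPEN,np.ones((7,7),np.uint8))
    n,l,st,ce=cv2.connectedComponentsWithStats(k);i=1+np.argmax(st[1:,4]);c=ce[i]
    r=least_squares(lambda x:proj(im,ball(*x))-c,g); return r.x.round(3),c.round(1),st[i]
E
python3 -W ignore -c "
from h import *
im=get_image('scene')
for f in(-.05,-.02,0,.02): print(f,proj(im,ball(f,.232)).round(1))
print(lever(im,[-.02,.232]))
im['pixels']=cv2.imread('pics/scene1.png');print(lever(im,[-.26,.232]))
im=get_image('top');print(lever(im,[-.02,.232]))
im['pixels']=cv2.imread('pics/top1.png');print(lever(im,[-.26,.232]))
"
```

```text
-0.05 [288.2 174. ]
-0.02 [288.9 175.4]
0 [289.3 176.4]
0.02 [289.8 177.3]
(array([-0.012,  0.227]), array([288.7, 175.8]), array([281, 167,  17,  20, 280], dtype=int32))
(array([-0.243,  0.223]), array([282.9, 167. ]), array([276, 159,  15,  18, 225], dtype=int32))Traceback (most recent call last):
  File "<string>", line 7, in <module>
    im=get_image('top');print(lever(im,[-.02,.232]))
                              ~~~~~^^^^^^^^^^^^^^^^
  File "h.py", line 38, in lever
    n,l,st,ce=cv2.connectedComponentsWithStats(k);i=1+np.argmax(st[1:,4]);c=ce[i]
                                                      ~~~~~~~~~^^^^^^^^^^
    return _wrapfunc(a, 'argmax', axis=axis, out=out, **kwds)
    return bound(*args, **kwds)
ValueError: attempt to get argmax of an empty sequence
```

gear_fore ≈ -0.01, so a 1.5 mm nudge finishes this push. Then I back off, go round to the left side and come level with neutral.

Call:
{"name": "jog_arm", "arguments": {
  "increments": [0,0,0,-1.5,0,0,0,0,0,0,0,0,0,0,0,0,0,10,0,0,0,0,0,0,15,0,0,0,0,0,0,0,25,0,0,0,0,0,0,26,2,0,0,0,0,-20,0,2,0,0,0,0,-20,0,1,0,0,0,0,-15,0,0,0,0,0,0,0,0,0,0]
}}

```text
t: 6.68
ee_pos: [594.9, 91.6, 179.7]
orientation: [0.363, 3.12, 0.0]
ft_force: [0.6, 0.2, -0.4]
width: 0.5
grasp_force: 0.0
```

```bash
python3 -W ignore -c "
from h import *
state()
im=get_image('scene');print(lever(im,[0,.232]))
im=get_image('top');P=pts(im);s,n,e=knob(im,P,ball(0,.232)+[0,0,15]);print(s.round(1),n,e.round(2),(RM.T@(s[:2]-O)).round(1))
cv2.imwrite('pics/top4.png',cv2.resize(im['pixels'][150:270,220:380],None,fx=4,fy=4))
"
```

```text
t 6.675 tcp mill [-0.1 91.8] z 179.7 w 0.5 F mill [0.6 0.4] x,y head [166.7  76.7] tilt [ 0. -0. -1.]
(array([-0.003,  0.227]), array([288.9, 176.2]), array([281, 168,  17,  18, 246], dtype=int32))
[583.   28.3 216.6] 17 1.48 [ 2.8 27.5]
```

View pics/top4.png

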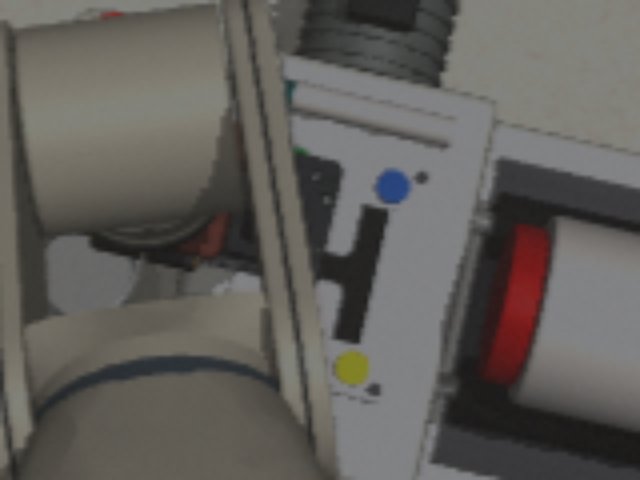

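The arm covers the knob in the top view, with yellow visible at (351,368). The scene view puts gear_fore at about 0, so I push right.

Call:
{"name": "jog_arm", "arguments": {
  "increments": [0,0,0,0,-7,0,0,0,0,0,0,-7,0,0,0,0,0,0,-4,0,0,0,0,0,0,-4,0,0,0,0,0,0,-4,0,0,0,0,0,0,-4,0,0,0,0,0,0,-4,0,0,0,0,0,0,-4,0,0]
}}

```text
t: 7.78
ee_pos: [585.9, 54.6, 179.8]
orientation: [0.362, 3.12, 0.0]
ft_force: [1.0, 2.9, 3.9]
width: 0.7
grasp_force: 1.7
```

```bash
python3 -W ignore -c "
from h import *
state()
im=get_image('scene');print(lever(im,[0,.13]))
"
```

```text
t 7.775 tcp mill [-0.4 53.8] z 179.8 w 0.7 F mill [0.3 3. ] x,y head [166.8  76.8] tilt [ 0.  0. -1.]
(array([0.002, 0.145]), array([282.7, 176.5]), array([275, 168,  17,  19, 262], dtype=int32))
```

Call:
{"name": "jog_arm", "arguments": {
  "increments": [0,0,0,0,-5,0,0,0,0,0,0,-5,0,0,0,0,0,0,-5,0,0,0,0,0,0,-5,0,0,0,0,0,0,-5,0,0,0,0,0,0,-5,0,0,0,0,0,0,-5,0,0,0,0,0,0,-5,0,0,0,0,0,0,-5,0,0,0,0,0,0,-5,0,0]
}}

```text
t: 9.07
ee_pos: [574.2, 5.8, 179.6]
orientation: [-0.362, -3.12, 0.0]
ft_force: [1.1, 2.8, 0.8]
width: -0.0
grasp_force: 1.1
```

```bash
python3 -W ignore -c "
from h import *
state()
im=get_image('scene');print(lever(im,[0,-.14]))
"
```

```text
t 9.075 tcp mill [-0.7  3.5] z 179.6 w -0.0 F mill [0.4 3. ] x,y head [166.8  76.8] tilt [-0. -0. -1.]
(array([-0.004, -0.133]), array([260.5, 179.8]), array([252, 172,  18,  17, 260], dtype=int32))
```

Call:
{"name": "jog_arm", "arguments": {
  "increments": [0,0,0,0,-4,0,0,0,0,0,0,-4,0,0,0,0,0,0,-4,0,0,0,0,0,0,-3,0,0,0,0,0,0,-3,0,0,0,0,0,0,0,0,0]
}}

```text
t: 9.88
ee_pos: [570.1, -11.6, 179.6]
orientation: [-0.362, -3.12, 0.0]
ft_force: [0.1, 1.9, -0.6]
width: 0.3
grasp_force: 0.8
```

```bash
python3 -W ignore -c "
from h import *
state()
im=get_image('scene');print(lever(im,[0,-.23]))
"
```

```text
t 9.875 tcp mill [ -0.7 -14.3] z 179.6 w 0.3 F mill [-0.3  1.9] x,y head [166.8  76.8] tilt [-0. -0. -1.]
(array([ 0.   , -0.236]), array([252.5, 182.6]), array([244, 175,  18,  17, 258], dtype=int32))
```

Side -0.236, fore 0. Now round to the far side of the knob.

Call:
{"name": "jog_arm", "arguments": {
  "increments": [0,0,0,0,10,0,0,0,0,0,0,12,0,0,0,0,0,-20,0,0,0,0,0,0,-20,0,0,0,0,0,0,-16,0,0,0,0,0,0,0,-20,0,0,0,0,0,0,-20,0,0,0,0,0,0,-9,0,0,0,0,0,10,0,0,0,0,0,0,10,0,0,0,0,0,0,0,0,0,0]
}}

```text
t: 11.3
ee_pos: [598.1, -45.2, 179.8]
orientation: [-0.361, -3.12, -0.0]
ft_force: [-0.2, -0.8, 0.4]
width: 0.5
grasp_force: 0.0
```

```bash
python3 -W ignore -c "
from h import *
state()
im=get_image('scene');cv2.imwrite('pics/scene5.png',cv2.resize(im['pixels'][120:270,200:360],None,fx=4,fy=4));print(lever(im,[0,-.23]))
"
```

```text
t 11.3 tcp mill [ 34.3 -40.7] z 179.8 w 0.5 F mill [ 0.  -0.8] x,y head [166.8  76.8] tilt [-0.001  0.    -1.   ]
(array([-0.141, -0.223]), array([251.2, 176. ]), array([244, 168,  15,  18, 190], dtype=int32))
```

View pics/scene5.png

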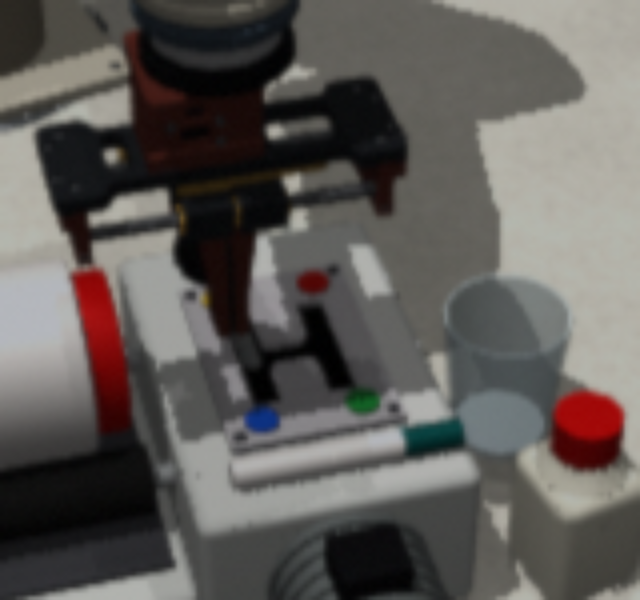

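The finger stands in front of the knob (far side), and the stem is still at the cross lane (248,350). I pull it back into the yellow slot.

Call:
{"name": "jog_arm", "arguments": {
  "increments": [0,0,0,4,0,0,0,0,0,0,4,0,0,0,0,0,0,4,0,0,0,0,0,0,4,0,0,0,0,0,0,4,0,0,0,0,0,0,4,0,0,0,0,0,0,4,0,0,0,0,0,0,4,0,0,0]
}}

```text
t: 12.35
ee_pos: [567.6, -38.5, 179.6]
orientation: [-0.362, -3.121, 0.0]
ft_force: [3.3, -0.7, 2.7]
width: 0.9
grasp_force: 1.5
```

Call:
{"name": "jog_arm", "arguments": {
  "increments": [0,0,0,4,0,0,0,0,0,0,4,0,0,0,0,0,0,4,0,0,0,0,0,0,4,0,0,0,0,0,0,4,0,0,0,0,0,0,3,0,0,0,0,0,0,0,0,0,0]
}}

```text
t: 13.22
ee_pos: [545.3, -33.3, 179.7]
orientation: [-0.362, -3.12, 0.0]
ft_force: [2.6, 0.6, -1.8]
width: 0.7
grasp_force: 1.3
```

```bash
python3 -W ignore -c "
from h import *
state()"
```

```text
t 13.225 tcp mill [-19.8 -41.1] z 179.7 w 0.7 F mill [2.4 1.1] x,y head [166.8  76.8] tilt [-0.  0. -1.]
```

Call:
{"name": "jog_arm", "arguments": {
  "increments": [0,0,0,2,0,0,0,0,0,0,1,0,0,0,0,0,0,0,0,0,0]
}}

```text
t: 13.6
ee_pos: [542.6, -32.6, 179.7]
orientation: [-0.362, -3.121, 0.0]
ft_force: [3.0, -0.8, -1.7]
width: 0.4
grasp_force: 1.6
```

Call:
{"name": "jog_arm", "arguments": {
  "increments": [0,0,0,-10,0,0,0,0,0,0,-20,0,0,0,0,0,0,0,0,-40,0,0,0,0,0,0,-40,0,0,0,0,0,30,-20,0,0,0,0,0,50,0,0,0,0,0,0,50,0,0,0,0,0,0,50,0,0,0,0,0,0,50,0,0,0,0,0,0,0,0,0]
}}

```text
t: 14.85
ee_pos: [624.6, 187.4, 279.2]
orientation: [-0.356, -3.12, -0.0]
ft_force: [-1.6, 0.0, -0.3]
width: -0.0
grasp_force: 0.0
```

```bash
python3 -W ignore -c "
from h import *
state()
im=get_image('scene');print(lever(im,[-.28,-.23]))
cv2.imwrite('pics/scene6.png',cv2.resize(im['pixels'][120:270,80:360],None,fx=2.8,fy=2.8))
im=get_image('top');P=pts(im);s,n,e=knob(im,P,ball(-.28,-.232)+[0,0,15]);print(s.round(1),n,e.round(2),(RM.T@(s[:2]-O)).round(1))
"
```

```text
t 14.85 tcp mill [  7.  191.8] z 279.2 w -0.0 F mill [-1.5 -0.3] x,y head [167.  77.] tilt [-0.001  0.    -1.   ]
(array([-0.274, -0.243]), array([248.1, 172. ]), array([240, 164,  16,  18, 238], dtype=int32))
[513.4 -25.4 195.4] 269 1.47 [-52.7 -40.7]
```

View pics/scene6.png

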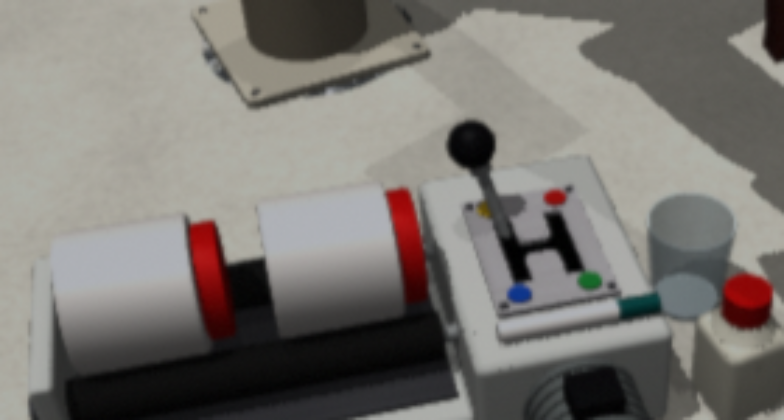

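The stem (505,235) stands at the end of the yellow slot. gear_fore is -0.297 from the top view and -0.274 from the scene view, both past -0.25. Nothing else has moved, so I hand it in.

```bash
python3 -c "
from workcell import job
print(job.close_job())"
```

```text
the job is handed in; nothing more can be done
None
```

The gear lever is in the yellow (near right) gear, at about -0.27 to -0.30 rad fore and -0.24 rad to the side. It went there along the cross lane with light pushes (about 3–5 N wrist readings), nothing around the mill looked moved in the last view, and I handed the job in at about 15 s; no verdict came back.

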